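# Dock the robot's battery from the locking hook

### The job

Get the robot battery on charge: press the sprung keeper of the hook down until it snaps open, then take the hanging battery cartridge off the hook by its handle. Slide it level, thin tongue first, under the fixed contact bar of the charging dock until it is fully home against the back stop, let go of it, and then throw the lever beside the dock all the way over. Leave the other things on the table where they are.

Things in the scene. Friction and masses are not known exactly. Their poses are not given: they have to be found in the camera images.
- cart_mid (a point): Battery cartridge (0.28 to 0.46 kg), black with grey stirrup handle: 110 long (x), 64 wide (y), 78 mm tall. This point: its centre, in the handle's middle plane, 39 mm above the underside; x points to the tongue, z up. The tongue (x +10 to +60 mm) is 14 mm thick, the rear body (x -50 to +10) 20 mm. It hangs level and balanced on the hook arm, tongue to the column.
- grip (a point): Middle of the cartridge handle's top grip, 62 mm above the underside: a solid bar 12 mm thick (x), 60 mm wide (y), from 46 to 78 mm above the underside. Below it is a window 48 mm wide and 26 mm high, down to the body's top, between two 6 mm legs. At the start the hook arm runs through the window along x, the top grip resting on it.
- stand: Steel hook stand fixed to the table. Origin on the table below the middle of the hanging place; the level hook arm points along its -x: a flat bar 12 wide, 8 mm thick, top 130 mm above the table, from a column (face at x = +75, 36 wide, top 138 mm high) to its free end at x = -24 mm. Things come off towards -x. Foot plate 12 mm thick, x -70 to +105, 110 mm wide.
- keeper (a joint): Keeper angle, rad: 0 shut (leaning up and outwards from the arm's end, 55 degrees above level, blocking the way off), 0.97 open (level, as an extension of the arm). An over-centre spring holds it shut below about 0.5, snaps it open above that and keeps it open. Even then the tongue still lies below arm and keeper until the cartridge has been drawn out by 130 mm.
- keeper_tip (a point): Rounded end (18 mm wide, 8 mm thick) of the keeper, a flap 34 mm long hinged at the arm's end: hinge at x = -28 mm in the stand's frame, 126 mm above the table. Shut, this point is 20 mm outside (-x) the hinge and 28 mm above it; open, 34 mm outside and level with it. Pressing it straight down 25 mm, with 3 to 4 N, folds it outwards past its centre.
- dock: Charging dock fixed to the table. Origin on the table; insertion is along its +x. Floor slab: top 8 mm above the table, x -100 to +75, 112 mm wide. Rails 42 mm high leave a channel 68 mm wide (|y| < 34) from x = 0 to the back stop at x = +70 mm, the face of a grey housing 64 mm tall. In front, funnel rails 26 mm high from x = -47 to 0, up to 77 mm apart.
- bar (a point): Middle of the underside of the fixed dark bar across the dock's channel, axes as the dock's: 41 mm along x from the dock's origin, 26 mm above the table (18 mm above the slab). The bar is 22 mm thick along x, its top 56 mm above the table.
- home (a point): Where the cartridge's centre is when fully home with the tongue against the back stop, axes as the dock's: x = +10, y = 0, z = 47 mm in the dock's frame.
- lever (a joint): Angle of the dock's lever, rad: 0 to 0.15 at the start, leaning to the dock's -x; 1.0 all the way over, leaning to its +x. It stays where it is left (friction, about 1 N at the knob).
- lever_tip (a point): Centre of the lever's black knob, a ball 26 mm across on a 10 mm rod. It swings in the dock's x-z plane, 70 mm from a pivot at x = -20, y = -92 mm in the dock's frame, 22 mm above the table; half a radian either side of upright. Its base block is 70 x 50 mm, 25 mm tall.
- servo: Bystander: a hobby servo, 46 x 24 x 40 mm. Origin at the centre of its underside.
- driver: Bystander: a screwdriver lying flat. Origin at the centre of its underside.
- mug: Bystander: a white mug, 90 mm tall. Origin at the centre of its underside.
- tape: Bystander: a white disc, 60 mm wide, 25 mm tall. Origin at the centre of its underside.
- mouse: Bystander: a white computer mouse. Origin at the centre of its underside.
- phone: Bystander: a black phone lying flat. Origin at the centre of its underside.
- carton: Bystander: a small cardboard box, 90 x 60 x 45 mm. Origin at the centre of its underside.
Things that resemble listed ones, but are neither listed nor needed, are in the scene too. Leave any green look-alike of the stand alone.

How it is judged:
By the outcome, as a careful person would: the job done as asked, in the order asked, and still so for the second after the job is handed in, with the robot touching nothing.
It also fails if it takes over 64 s, if anything falls off the work surface, if the arm or the gripper's body presses on something with over 40 N, if the wrist force passes 120 N, or if a joint passes its speed limit or range.

### The arm

A 6-joint arm with a two-finger parallel gripper is mounted at the origin on the work surface. World frame = base frame: x ahead of the robot, y to its left, z up, the work surface at z = 0. Lengths are in mm, angles in rad, forces in N, time in s.
With the tool pointing down it reaches from about 425 to 925 mm from the base axis. Payload 12.5 kg.
Tool frame: the origin (TCP) lies midway between the tips of the shut fingers; the grasp point (between the pads) lies 19 mm behind it; z points along the fingers, y is the line along which they close (so a half turn about z gives the same grasp; the last joint's range is limited). The gripper opens to 85 mm and grips with 20 to 120 N. Pads are 22 mm wide; open, the fingers measure 114 mm over their backs; the gripper's body (76 mm by 85 mm) begins 54 mm behind the grasp point. The pads swing forward as they close: fully open they stand 13 mm farther back than shut.
Start: joints at [1.095, 0.491, 1.559, -0, 1.092, -0.106], TCP at [225.877, 582.773, 231.327] pointing down, gripper open.
Joint ranges: [-3.1, 3.1], [-0.84, 2.19], [0.05, 2.79], [-1.13, 4.28], [0.06, 2.93], [-2.69, 2.69]. Speed limits (rad/s): [2.22, 2.22, 2.79, 3.14, 3.14, 3.14].

### API

Orientations are given as a rotation vector (axis times angle).
In Python, from workcell import monitor, optics, job, models gives the robot as it stands.
- The arm moves only by the shell command python3 -m pendant 'ROWS' [OPENING] [FORCE]. ROWS is text: rows parted by semicolons, each of 4 numbers parted by spaces: the shift along the tool's x, y, z in cm, then the turn about the tool's z in rad. In form: dx dy dz roll; .... A call has exactly 10 rows; each row is the pose to reach, as a shift and turn from the pose commanded when the call began, along the tool's axes at that moment; what a row does not reach only later rows make up. A row lasts 1/10 s, in which the tool goes at most 50 mm and 8.59 degrees, less where a joint would pass 70% of its speed; a pose out of reach is approached as far as the arm can. A call with a gripper value outside its range is refused whole. OPENING is the opening, from 0 (shut) to 1 (fully open), set as the call begins (- or left out, the last holds). The fingers move at their own pace and stop on an object; FORCE is the grip in N (left out, the last holds). Time passes only in rows, so rows that repeat a pose let the fingers close, or fill a call up. It gives the time, the measured TCP pose, the force, the opening and the grip force at its end, in the units of the state.
- monitor.read_state(): the state, without advancing time (a new reading comes with each control period).
- optics.get_image(name): name is "side" or "top" or "wrist"; returns a dict with "image" (480x640x3 uint8, red, green, blue), "depth" (480x640 float32, mm along the optical axis (not along the pixel's ray), 0 where there is no reading), "intrinsics" (3x3 intrinsics, pixels), "world_from_camera" (4x4, takes a point from camera to world coordinates); the wrist camera has in their place "tool_from_camera" (4x4, takes a point from camera to tool coordinates, whose origin is the TCP and whose axes are the flange's). Camera axes: x right, y down, z forward; pixel columns grow to the right and rows downward; lengths in mm; the calibration is good to about 2 mm. A picture is of the moment at which its call begins: read the wrist's pose just before it.
- job.hand_in(): hands the job in; it is judged then, once.
Trained networks look in the newest picture that a camera, given by its name, has taken for a name from the list of things; names that differ only in an ending like _2 or _b are one class to them, and where a whole thing is asked for, a point or a joint stands for the part that bears it (a point fixed in the world has none). Each returns a list of dicts, best first, with "conf" (0 to 1); they miss things now and then, are a little off and sometimes report something else, mostly with a low value. They report only what shows in the picture. A call takes as long as a camera call. They do not tell look-alikes from the thing itself.
- models.regions_of(target, camera): "pixels" (480x640 bool, what is visible of it).
- models.landmark_of(target, camera): "xyz" ([x, y, z] in mm, in world coordinates, good to about 4 mm: a listed point, or the origin of a listed thing).
The state is a dict: "time_s": time; "joint_positions": joint angles; "joint_vel": joint speeds; "effort": joint torques, N m; "position": TCP position; "eef_rot": TCP orientation; "force": force on the tool from outside, world axes, zero at the start; "wrist_torque": the same for the moment, N m; "gripper_width": finger opening in mm; "grip_force": force on a finger pad.
Only numpy, scipy, OpenCV 4.12 (cv2) and the standard library are available. Lean on these libraries where they do the work, as an engineer would, in place of code of your own. Each camera call takes 0.05 s, during which the arm holds its last target. There are 200 camera calls.

## Working session

There is one attempt and no reset: what is moved stays moved. The work goes in short steps, Python scripts to look and compute and a shell command to move; the robot and the scene stay as the last step left them, time stands still between calls to the robot, and variables do not carry over. Pictures are saved under pics/ and viewed, at most 10 in all, crops included, and the job is handed in when it is done.

```bash
ls; mkdir -p pics; cat > h.py <<'E'
from workcell import monitor, optics, job, models
import numpy as np, cv2
from scipy.spatial.transform import Rotation as R
def snap(c,fn=None):
    s=monitor.read_state(); d=optics.get_image(c)
    if fn: cv2.imwrite('pics/'+fn,d['image'][:,:,::-1])
    T=np.eye(4);T[:3,:3]=R.from_rotvec(s['eef_rot']).as_matrix();T[:3,3]=s['position']
    d['W']=d['world_from_camera'] if c!='wrist' else T@d['tool_from_camera']
    return d
def pix(d,p):
    q=np.linalg.inv(d['W'])@np.r_[p,1]; u=d['intrinsics']@q[:3]; return (u[:2]/u[2]).round()
def cloud(d):
    v,u=np.mgrid[:480,:640]; z=d['depth']; K=d['intrinsics']
    P=np.stack([(u-K[0,2])/K[0,0]*z,(v-K[1,2])/K[1,1]*z,z,np.ones_like(z)],-1)@d['W'].T
    return P[...,:3]
E
cat > look.py <<'E'
from h import *
D={}
for c in ['top','side']:
    d=snap(c,c+'0.png'); print(c)
    for t in ['cart_mid','grip','stand','keeper_tip','dock','bar','home','lever_tip','lever','servo','driver','mug','tape','mouse','phone','carton']:
        try: print(t,[(round(r['conf'],2),np.round(r['xyz']).tolist(),pix(d,r['xyz']).tolist()) for r in models.landmark_of(t,c)[:4]])
        except Exception as e: print(t,e)
s=monitor.read_state();print(s['time_s'],s['position'],s['eef_rot'],R.from_rotvec(s['eef_rot']).as_matrix().round(3))
E
python3 look.py
```

```text
pics
top
cart_mid [(0.6, [600.0, 168.0, 121.0], [240.0, 224.0])]
grip [(0.63, [599.0, 174.0, 147.0], [235.0, 223.0])]
stand [(0.78, [293.0, -154.0, -1.0], [378.0, 348.0]), (0.7, [595.0, 169.0, 0.0], [247.0, 231.0]), (0.5, [634.0, 440.0, 2.0], [140.0, 219.0]), (0.39, [447.0, -13.0, -3.0], [321.0, 287.0])]
keeper_tip [(0.68, [217.0, 254.0, 154.0], [200.0, 398.0]), (0.61, [551.0, 178.0, 150.0], [233.0, 244.0]), (0.56, [245.0, -159.0, 158.0], [390.0, 381.0])]
dock [(0.88, [605.0, -201.0, 2.0], [393.0, 223.0])]
bar [(0.82, [650.0, -196.0, 20.0], [391.0, 205.0]), (0.17, [800.0, -78.0, -4.0], [342.0, 149.0])]
home [(0.83, [618.0, -204.0, 48.0], [397.0, 216.0]), (0.75, [599.0, 170.0, 121.0], [239.0, 224.0])]
lever_tip [(0.59, [471.0, -451.0, 1.0], [494.0, 273.0]), (0.46, [578.0, -302.0, 86.0], [441.0, 229.0])]
lever it knows: bar, cart_mid, carton, dock, driver, grip, home, keeper_tip, lever_tip, mouse, mug, phone, servo, stand, tape
servo [(0.69, [601.0, 170.0, 123.0], [239.0, 223.0]), (0.48, [452.0, -14.0, -3.0], [321.0, 286.0]), (0.42, [798.0, 87.0, -2.0], [278.0, 152.0])]
driver [(0.69, 
[... 1116 characters left out ...]
 it knows: bar, cart_mid, carton, dock, driver, grip, home, keeper_tip, lever_tip, mouse, mug, phone, servo, stand, tape
servo [(0.49, [453.0, -23.0, 4.0], [292.0, 275.0])]
driver [(0.63, [801.0, 92.0, -1.0], [408.0, 242.0])]
mug [(0.66, [632.0, 445.0, -2.0], [332.0, 181.0])]
tape [(0.83, [801.0, -76.0, 1.0], [424.0, 280.0])]
mouse [(0.71, [467.0, 424.0, 2.0], [283.0, 186.0])]
phone [(0.78, [642.0, -429.0, -5.0], [397.0, 393.0])]
carton [(0.64, [604.0, 174.0, 118.0], [338.0, 196.0]), (0.63, [470.0, -448.0, -1.0], [319.0, 407.0])]
1.6 [225.89869396 582.78016354 231.33095356] [5.77561560e-01 3.08799601e+00 2.29612324e-04] [[-0.932  0.361  0.   ]
 [ 0.361  0.932  0.   ]
 [-0.     0.    -1.   ]]
```

View pics/top0.png

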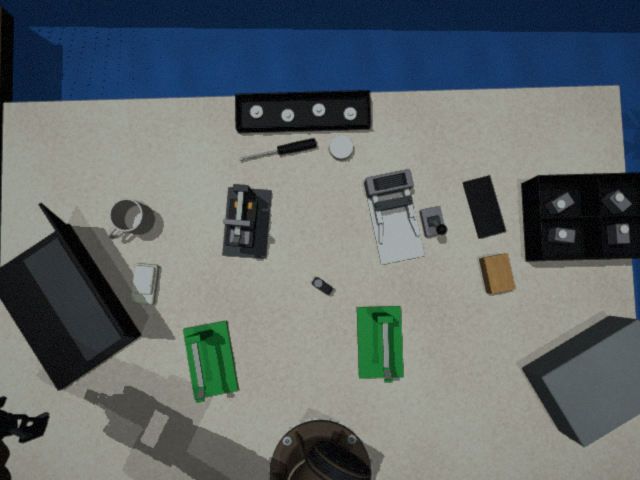

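```bash
cat > crop.py <<'E'
import cv2
a=cv2.imread('pics/top0.png')[180:280,190:290]; b=cv2.imread('pics/side0.png')[150:250,280:400]
b=cv2.resize(b,(480,400),interpolation=3);a=cv2.resize(a,(400,400),interpolation=3)[:, :320]
cv2.imwrite('pics/c1.png',cv2.hconcat([a,b]))
E
python3 crop.py
```

```text
(no output)
```

View pics/c1.png

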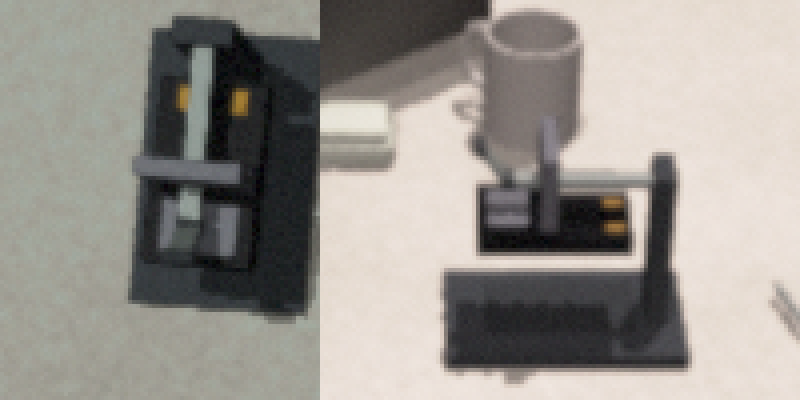

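The pictures show the dark stand with the cartridge at top px (240,224), side px (338,196). The dock is at top px (395,218) and the lever knob at (441,229). The things that could be mistaken for the stand are the green stands at top (210,360) and (380,342), and I leave those alone. The wrongly named detections on the servo at (321,286) and the mug at (140,219) are not the stand either. I choose the dark stand, which carries the cartridge; the close crop shows the handle, with the keeper shut.

```bash
cat > fit.py <<'E'
from h import *
d=snap('top'); P=cloud(d)
def rect(name,c,r,z0,z1):
    m=(np.hypot(P[...,0]-c[0],P[...,1]-c[1])<r)&(P[...,2]>z0)&(P[...,2]<z1)
    q=P[m]; b=cv2.minAreaRect(q[:,:2].astype(np.float32))
    print(name,m.sum(),q.mean(0).round(1),'rect c',np.round(b[0],1),'size',np.round(b[1],1),'ang',round(np.radians(b[2]),3))
    return q
def line(q):
    l=cv2.fitLine(q[:,:2].astype(np.float32),cv2.DIST_HUBER,0,.01,.01).ravel(); print('   line yaw',np.arctan(l[1]/l[0]).round(3),'pt',l[2:].round(1))
s=(600,169)
rect('foot',s,120,7,18); 
line(rect('arm',(620,165),45,122,136)); rect('handle',s,45,148,170); rect('keeper',(552,179),16,135,165); rect('column',(675,152),35,125,150)
k=(606,-203)
rect('housing',(690,-190),60,57,72); line(rect('bar',(650,-196),40,50,60)); rect('slab',(560,-212),70,4,13); rect('slabfront',k,130,4,13)
rect('knob',(577,-303),20,70,110); rect('leverbase',(590,-300),60,18,30)
E
python3 fit.py
```

```text
foot 1417 [605.4 156.   11.9] rect c [609.5 186.1] size [198.8 230.8] ang 0.995
arm 197 [622.3 167.5 129.5] rect c [617.8 174.4] size [83.3 57.3] ang 0.303
   line yaw -0.094 pt [623.5 167.6]
handle 168 [597.  167.9 160.5] rect c [580.3 170.5] size [60.1 49.6] ang 1.464
keeper 60 [556.1 175.2 150.6] rect c [557.4 175.2] size [18.7 17.8] ang 1.492
column 195 [672.3 162.9 134.3] rect c [665.8 163. ] size [35.8 47.6] ang 1.52
housing 895 [ 694.2 -188.5   62.6] rect c [ 680.8 -190.1] size [ 83.9 111.8] ang 0.152
bar 301 [ 651.9 -195.2   55.5] rect c [ 663.6 -193.4] size [51.6 78.1] ang 0.167
   line yaw -1.406 pt [ 650.1 -195.9]
slab 1637 [ 563.  -211.5    8.1] rect c [ 562.3 -212.5] size [134.2 134.6] ang 1.301
slabfront 2227 [ 580.4 -206.     7.9] rect c [ 592.7 -203.2] size [232.1 254.7] ang 0.073
knob 99 [ 577.6 -300.7   94.4] rect c [ 578.1 -302.4] size [24.  25.6] ang 0.003
leverbase 446 [ 605.7 -285.6   24.7] rect c [ 602.6 -283.5] size [69.7 81.1] ang 0.199
```

```bash
python3 -m pendant '-2 -1 -1 0.05;-6 -3 -3 0.2;-10 -6 -5 0.35;-14 -8 -6 0.5;-18 -11 -6 0.65;-22 -13 -6 0.8;-26 -15 -6 0.95;-30 -18 -6 1.1;-34 -20 -6 1.2;-38 -22 -6 1.3' 0; python3 -c "
from h import *
s=monitor.read_state();M=R.from_rotvec(s['eef_rot']).as_matrix();print(M.round(3),M.T@(np.array([548,174,290])-s['position']))"
```

```text
time_s: 2.65
position: [501.6, 238.6, 291.6]
eef_rot: [2.333, 2.104, 0.001]
force: [-0.5, 1.1, 0.2]
gripper_width: -0.1
grip_force: 0.0
[[ 0.103  0.995  0.001]
 [ 0.995 -0.103  0.   ]
 [ 0.     0.    -1.   ]] [-59.44135421  52.80766426   1.62294173]
```

```bash
python3 -m pendant '-1 1 0 0;-2 2 0 0;-3.5 3.5 0 0;-5 4.5 0 0;-6 5.3 0 0;-6 5.3 0 0;-6 5.3 0 0;-6 5.3 0 0;-6 5.3 0 0;-6 5.3 0 0'; cat > w.py <<'E'
import sys
from h import *
d=snap('wrist',sys.argv[1]); s=monitor.read_state(); print(s['time_s'],s['position'].round(1) if hasattr(s['position'],'round') else s['position'])
for t in sys.argv[2:]:
    print(t,[(round(r['conf'],2),np.round(r['xyz'],1).tolist(),pix(d,r['xyz']).tolist()) for r in models.landmark_of(t,'wrist')[:3]])
np.savez('last.npz',depth=d['depth'],W=d['W'],intrinsics=d['intrinsics'])
E
python3 w.py w1.png grip cart_mid stand keeper_tip
```

```text
time_s: 3.65
position: [547.2, 175.8, 291.4]
eef_rot: [-2.328, -2.11, -0.0]
force: [0.1, 0.4, -0.4]
gripper_width: -0.1
grip_force: 0.0
3.7 [547.3 175.7 291.4]
grip [(0.87, [602.6, 169.4, 145.9], [402.0, 224.0]), (0.34, [799.6, 85.5, 0.7], [561.0, 250.0])]
cart_mid [(0.58, [601.2, 167.9, 121.2], [394.0, 218.0])]
stand [(0.64, [263.3, 261.6, 1.2], [38.0, 134.0])]
keeper_tip [(0.68, [550.1, 176.4, 156.0], [328.0, 225.0])]
```

View pics/w1.png

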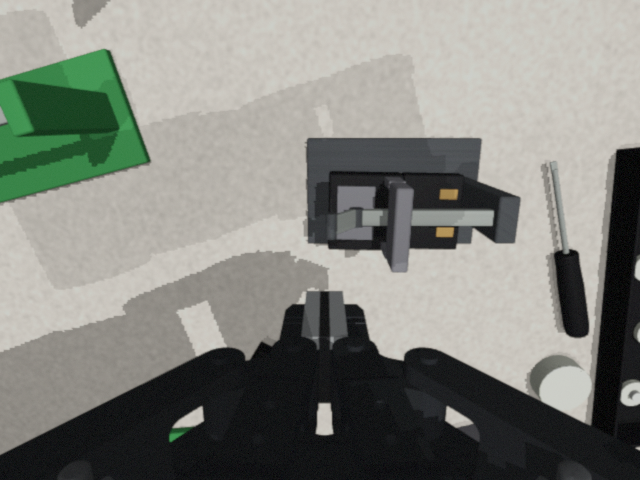

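The wrist picture shows the stand aligned with the image axes. The keeper is at px (345,220), the handle top at (400,225) and the arm runs along row 217, so the tool yaw already matches the stand's.

```bash
cat > fw.py <<'E'
from h import *
d=dict(np.load('last.npz')); P=cloud(d)
for n,(u0,u1,v0,v1),(z0,z1) in [('arm',(415,490,200,235),(125,135)),('col',(480,525,190,250),(132,145)),('handle',(380,415,170,280),(156,168)),('keeper',(325,365,200,245),(125,165)),('tip',(325,365,200,245),(148,165)),('foot',(300,500,130,250),(8,16))]:
    q=P[v0:v1,u0:u1].reshape(-1,3); q=q[(q[:,2]>z0)&(q[:,2]<z1)]
    b=cv2.minAreaRect(q[:,:2].astype(np.float32)); a=np.percentile(q,[2,98],0)
    print(n,len(q),q.mean(0).round(1),'c',np.round(b[0],1),np.round(b[1],1),round(np.radians(b[2]),3),a.round(0).tolist())
E
python3 fw.py
```

```text
arm 1207 [643.2 166.3 129.6] c [645.  165.6] [18.9 61.4] 1.337 [[616.0, 159.0, 127.0], [670.0, 174.0, 131.0]]
col 1133 [680.6 162.9 137.2] c [681.5 162.2] [35.8 16.5] 1.474 [[673.0, 145.0, 133.0], [689.0, 180.0, 139.0]]
handle 1565 [599.5 169.5 161.3] c [599.9 168.1] [59.6 12.6] 1.455 [[592.0, 140.0, 157.0], [607.0, 197.0, 163.0]]
keeper 864 [561.4 174.7 144.7] c [562.9 173.8] [18.3 29. ] 1.471 [[549.0, 166.0, 129.0], [577.0, 184.0, 158.0]]
tip 388 [553.2 175.5 155.3] c [553.8 174.7] [18.3 10.7] 1.473 [[548.0, 166.0, 149.0], [559.0, 184.0, 159.0]]
foot 7715 [609.  195.1  11.8] c [616.9 168.6] [109.2 175.2] 1.472 [[530.0, 118.0, 10.0], [703.0, 227.0, 13.0]]
```

```bash
python3 -m pendant '0 0 1 0;0 0 3 0;0 0 5.5 0;0 0 8 0;0 0 10.5 0;0 0 12 0;0 0 12.5 0;0 0 12.5 0;0 0 12.5 0;0 0 12.5 0' && python3 -m pendant '0 0 0.3 0;0 0 0.7 0;0 0 1.1 0;0 0 1.5 0;0 0 1.9 0;0 0 2.3 0;0 0 2.7 0;0 0 3.1 0;0 0 3.3 0;0 0 3.3 0'
```

```text
time_s: 4.9
position: [547.8, 175.4, 167.2]
eef_rot: [2.328, 2.108, 0.002]
force: [-0.1, 0.6, -0.5]
gripper_width: 0.1
grip_force: 0.0
time_s: 5.9
position: [547.4, 175.3, 132.8]
eef_rot: [-2.328, -2.108, 0.001]
force: [-0.0, -0.2, -0.2]
gripper_width: 0.1
grip_force: 0.0
```

```bash
python3 -m pendant '0 0 -1 0;0 0 -3 0;0 0 -5.5 0;0 0 -8 0;0 0.5 -10.5 0;0 1.5 -11.5 0;0 3 -12 0;0 4.5 -12 0;-0.1 5.2 -12 0;-0.1 5.2 -12 0' && python3 -m pendant '0 0 0 0;0 0 0 0;0 0 0 0;0 0 0 0;0 0 0 0;0 0 0 0;0 0 0 0;0 0 0 0;0 0 0 0;0 0 0 0' 0.6 60; python3 w.py w2.png grip keeper_tip
```

```text
time_s: 6.9
position: [599.4, 169.0, 253.5]
eef_rot: [2.329, 2.108, 0.0]
force: [-0.4, -0.5, -0.2]
gripper_width: 0.3
grip_force: 0.0
time_s: 7.9
position: [599.1, 169.2, 253.3]
eef_rot: [-2.329, -2.109, -0.0]
force: [-0.4, 0.2, -0.7]
gripper_width: 51.5
grip_force: 0.0
7.95 [599.1 169.2 253.3]
grip [(0.65, [601.3, 172.1, 146.5], [327.0, 232.0])]
keeper_tip [(0.76, [537.9, 178.1, 126.1], [232.0, 225.0])]
```

View pics/w2.png

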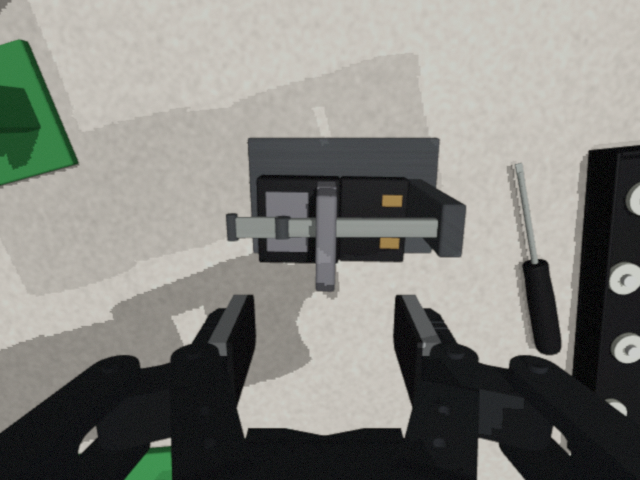

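The keeper now lies level, with its tip at px (232,225). The handle is at px (326,235), midway between the fingers. I'll descend and grip.

```bash
python3 -m pendant '0 0 1 0;0 0 3 0;0 0 5.5 0;0 0 8 0;0 0 10 0;0 0 11 0;0 0 11.5 0;0 0 11.6 0;0 0 11.6 0;0 0 11.6 0' && python3 -m pendant '0 0 0 0;0 0 0 0;0 0 0 0;0 0 0 0;0 0 0 0;0 0 0 0;0 0 0 0;0 0 0 0;0 0 0 0;0 0 0 0' 0 80
```

```text
time_s: 9.05
position: [599.5, 169.3, 138.2]
eef_rot: [2.328, 2.108, 0.002]
force: [-0.9, -0.2, 0.9]
gripper_width: 51.3
grip_force: 0.0
time_s: 10.05
position: [599.5, 169.2, 137.8]
eef_rot: [2.328, 2.108, 0.002]
force: [-0.4, -0.3, 6.1]
gripper_width: 10.3
grip_force: 78.9
```

```bash
python3 -m pendant '0 0 -0.2 0;0 0 -0.4 0;0 0 -0.6 0;0 0 -0.8 0;0 0 -0.9 0;0 0 -0.9 0;0 0 -0.9 0;0 0 -0.9 0;0 0 -0.9 0;0 0 -0.9 0'; python3 w.py w3.png cart_mid; cat > fh.py <<'E'
from h import *
d=dict(np.load('last.npz')); P=cloud(d); q=P.reshape(-1,3)
s=monitor.read_state(); M=R.from_rotvec(s['eef_rot']).as_matrix(); t=(q-s['position'])@M
ok=d['depth'].ravel()>0
# cartridge top in tool frame: x across, y along
for n,y0,y1 in [('tongue',20,58),('rear',-48,-12)]:
    for x0,x1 in [(-30,-14),(14,30)]:
        m=ok&(t[:,1]>y0)&(t[:,1]<y1)&(t[:,0]>x0)&(t[:,0]<x1)&(t[:,2]>5)&(t[:,2]<70)
        print(n,x0,m.sum(),np.percentile(t[m,2],[10,50,90]).round(1), np.polyfit(t[m,1],t[m,2],1).round(3) if m.sum()>20 else '')
E
python3 fh.py
```

```text
time_s: 11.05
position: [599.1, 169.2, 146.3]
eef_rot: [-2.329, -2.109, 0.0]
force: [0.5, 0.6, -3.7]
gripper_width: 10.6
grip_force: 77.9
11.1 [599.1 169.2 146.3]
cart_mid []
tongue -30 1714 [39.1 40.  40.7] [-1.2000e-02  4.0444e+01]
tongue 14 2867 [39.  39.9 40.8] [-1.0000e-02  4.0287e+01]
rear -30 1302 [33.1 34.  34.9] [-0.033 32.726]
rear 14 2884 [33.  33.9 34.8] [-6.0000e-03  3.3705e+01]
```

View pics/w3.png

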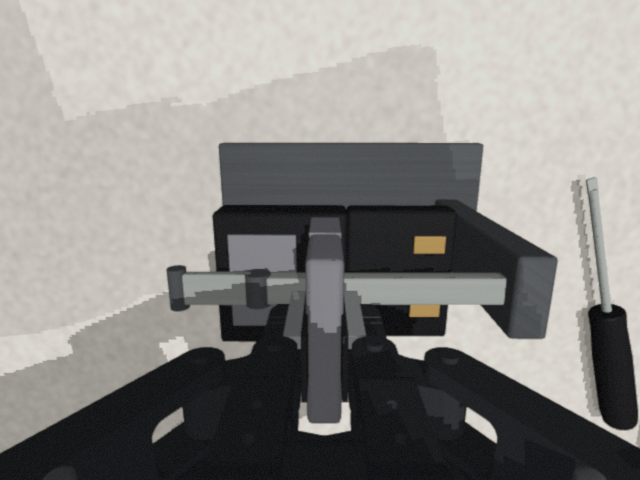

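The cartridge is lifted level, with its top parallel to the tool, its underside 53.9 mm below the TCP and the arm inside the window. I'll draw it out along -y of the tool.

```bash
python3 -m pendant '0 -0.7 0 0;0 -2 0 0;0 -3.8 0 0;0 -5.6 0 0;0 -7.4 0 0;0 -9.2 0 0;0 -11 0 0;0 -12.8 0 0;0 -14 0 0;0 -14.8 0 0' && python3 -m pendant '0 -0.3 -0.5 0;0 -0.3 -1.5 0;0 -0.3 -3 0;0 -0.3 -4.5 0;0 -0.3 -6 0;0 -0.3 -7.5 0;0 -0.3 -8.5 0;0 -0.3 -9 0;0 -0.3 -9 0;0 -0.3 -9 0'; python3 -c "
from h import *
s=monitor.read_state();M=R.from_rotvec(s['eef_rot']).as_matrix()
o=np.array([609.5,-203,0]);a=.16;c=np.array([np.cos(a),np.sin(a),0])
g=o-125*c; g[2]=200; print(s['joint_positions'],g,(M.T@(g-s['position'])).round(1), 'yaw',np.arctan2(M[1,1],M[0,1]))"
```

```text
time_s: 12.15
position: [451.0, 184.0, 146.5]
eef_rot: [2.328, 2.109, 0.0]
force: [0.1, -0.0, -3.4]
gripper_width: 10.2
grip_force: 78.1
time_s: 13.15
position: [448.8, 184.1, 235.9]
eef_rot: [-2.328, -2.109, 0.001]
force: [0.4, 0.3, -3.9]
gripper_width: 10.5
grip_force: 78.3
[2.52946365e-01 2.87442074e-01 1.88544503e+00 6.04971581e-05
 9.69229180e-01 3.51973865e-01] [ 486.09658958 -222.91477583  200.        ] [-401.3   77.4   35.9] yaw -0.09906178465608097
```

```bash
python3 -m pendant '-1 0.2 0 0;-3 0.5 0 0;-6 1 0 -0.04;-9 1.5 0 -0.08;-12 2 0 -0.12;-15 2.7 0 -0.16;-18 3.4 0 -0.2;-21 4 0 -0.23;-24 4.6 0 -0.26;-27 5.2 0 -0.26' && python3 -m pendant '-3 0 0 0;-6 0 0 0;-8.5 0 0 0;-10.5 0 0 0;-11.5 0 0 0;-11.5 0 0 0;-11.5 0 0 0;-11.5 0 0 0;-11.5 0 0 0;-11.5 0 0 0'; python3 w.py w4.png bar home dock lever_tip
```

```text
time_s: 14.15
position: [473.5, -91.5, 235.8]
eef_rot: [-2.034, -2.393, 0.001]
force: [-0.0, 0.2, -4.4]
gripper_width: 10.8
grip_force: 78.2
time_s: 15.15
position: [492.4, -202.6, 236.4]
eef_rot: [2.035, 2.394, 0.0]
force: [0.1, 0.2, -4.2]
gripper_width: 10.3
grip_force: 78.2
15.2 [ 492.4 -202.7  236.4]
bar [(0.86, [651.0, -195.4, 27.8], [505.0, 226.0])]
home [(0.73, [619.1, -200.8, 47.4], [476.0, 232.0]), (0.55, [495.0, -198.9, 247.3], [334.0, 317.0])]
dock [(0.69, [609.5, -202.0, -0.6], [447.0, 219.0])]
lever_tip [(0.79, [581.0, -302.6, 87.7], [414.0, 359.0])]
```

View pics/w4.png

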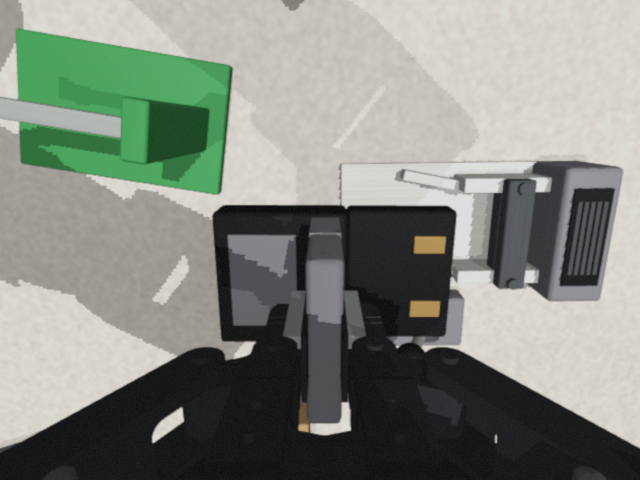

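The dock axis is level in the picture, with the bar at px (515,232) and the far rail at (505,182). The near rail is at px (495,270) and partly hidden. Next I'll fit the rails, bar and housing.

```bash
cat > fd.py <<'E'
from h import *
d=dict(np.load('last.npz')); P=cloud(d)
s=monitor.read_state(); M=R.from_rotvec(s['eef_rot']).as_matrix(); print('toolyaw',np.arctan2(M[1,1],M[0,1]).round(4))
def g(n,u0,u1,v0,v1,z0,z1):
    q=P[v0:v1,u0:u1].reshape(-1,3); q=q[(q[:,2]>z0)&(q[:,2]<z1)]
    if len(q)<15: print(n,len(q)); return
    b=cv2.minAreaRect(q[:,:2].astype(np.float32)); t=(q-s['position'])@M; p=np.percentile(t,[2,98],0).round(1)
    print(n,len(q),'c',np.round(b[0],1),np.round(b[1],1),round(np.radians(b[2]),3),'tool x',p[:,0],'y',p[:,1],'z med',np.median(q[:,2]).round(1))
g('railfar',440,560,160,205,36,46); g('railnear',440,560,250,300,36,46); g('bar',480,545,160,310,50,60); g('housing',530,640,150,310,58,70)
g('slabstrip',340,395,155,204,3,13)
E
python3 fd.py
```

```text
toolyaw 0.1612
railfar 1179 c [ 641.6 -163.5] [76.4 31.8] 0.31 tool x [ 5.6 34.2] y [115.2 185.9] z med 41.6
railnear 1065 c [ 651.1 -232.1] [72.3 39.5] 0.15 tool x [-70.7 -36.9] y [116.5 186.8] z med 41.6
bar 3140 c [ 659.3 -200.3] [ 41.4 101.3] 0.189 tool x [-63.6  24.6] y [145.1 167.5] z med 55.6
housing 7560 c [ 687.6 -190.6] [ 70.8 111.3] 0.172 tool x [-71.   34.6] y [185.9 228.1] z med 62.8
slabstrip 2179 c [ 528.4 -180.4] [48.2 36.3] 0.173 tool x [-1. 34.] y [15.8 62.1] z med 7.8
```

```bash
cat >> fd.py <<'E'
t=((P.reshape(-1,3)-s['position'])@M).reshape(P.shape)
def e(n,u0,u1,z0,z1,ax=0,v0=0,v1=480):
    q=t[v0:v1,u0:u1].reshape(-1,3); q=q[(q[:,2]>z0)&(q[:,2]<z1)]; print(n,len(q),np.percentile(q[:,ax],[0.5,2,50,98,99.5]).round(1))
e('rear x',235,295,31,37); e('tongue x',360,410,37,43); e('tongue y',350,470,37,43,1,215,300); e('rear y',200,300,31,37,1,215,330); e('handle x',300,345,-30,-18)
h=s['position'][2]
e('railnear x',500,535,h-46,h-38,0,255,300);e('railfar x',500,535,h-46,h-38,0,160,210)
for u in range(500,536,6):
    c=t[150:310,u]; m=np.abs(h-c[:,2]-41.6)<3; print(u,np.sort(c[m,0])[[0,-1]].round(1),c[m&(c[:,0]<-18),0].max().round(1) if (m&(c[:,0]<-18)).any() else '',c[m&(c[:,0]>-18),0].min().round(1) if (m&(c[:,0]>-18)).any() else '')
E
python3 fd.py | tail -13
```

```text
rear x 6688 [-31.  -28.9   6.3  30.7  31.2]
tongue x 5647 [-31.6 -29.6   4.8  30.6  31.1]
tongue y 8686 [11.9 12.6 35.8 58.8 59.6]
rear y 8639 [-49.3 -48.6 -32.  -12.2 -11.5]
handle x 6150 [-29.7 -28.4   4.5  28.9  29.2]
railnear x 132 [-64.8 -64.6 -58.9 -53.7 -53.2]
railfar x 156 [ 0.8  1.7 20.  26.  26.1]
500 [-11.   25.6]  -11.0
506 [25.8 25.8]  25.8
512 [26. 26.]  26.0
518 [25.8 25.8]  25.8
524 [25.7 25.7]  25.7
530 [-64.8  25.9] -53.8 25.9
```

```bash
python3 -m pendant '-0.3 -0.2 1 0;-0.8 -0.5 3 0;-1.4 -0.8 5.5 0;-1.93 -0.8 8 0;-1.93 -0.8 10.5 0;-1.93 -0.8 12.5 0;-1.93 -0.8 14 0;-1.93 -0.8 15 0;-1.93 -0.8 15.2 0;-1.93 -0.8 15.2 0'; python3 w.py w5.png; python3 -c "
from h import *
d=dict(np.load('last.npz')); P=cloud(d); q=P.reshape(-1,3); s=monitor.read_state(); M=R.from_rotvec(s['eef_rot']).as_matrix(); t=((P-s['position'])@M)
z=P[...,2]
for n,(y0,y1),(z0,z1) in [('bar',(135,170),(50,62)),('far rail',(120,190),(37,47)),('slab',(65,110),(4,13)),('tongue',(20,58),(36,44)),]:
    m=(t[...,1]>y0)&(t[...,1]<y1)&((z>z0)&(z<z1) if n!='tongue' else (t[...,2]>z0)&(t[...,2]<z1))
    if m.sum()>10: print(n,m.sum(),np.percentile(t[m],[1,50,99],0).round(1).tolist(),'z',np.median(z[m]).round(1))
"
```

```text
time_s: 16.4
position: [487.6, -223.6, 84.2]
eef_rot: [-2.036, -2.393, -0.0]
force: [0.1, -0.6, -4.2]
gripper_width: 10.5
grip_force: 78.1
16.45 [ 487.8 -223.7   84.6]
far rail 3532 [[-46.0, 122.4, 38.9], [-34.2, 136.6, 43.2], [45.3, 154.7, 47.6]] z 41.5
slab 12397 [[-68.1, 66.0, 73.1], [5.9, 88.7, 76.9], [54.1, 109.6, 78.7]] z 7.8
tongue 9824 [[-31.6, 20.5, 38.8], [3.2, 39.9, 40.4], [30.6, 57.6, 42.3]] z 44.2
```

View pics/w5.png

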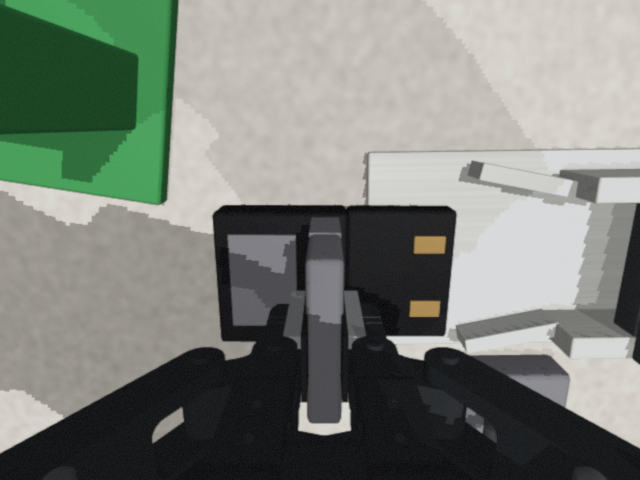

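The rails are centred on the tongue to within half a millimetre, and the funnel mouth is clear ahead at px (470,170)–(470,335). I'll lower it and slide it in.

```bash
python3 -m pendant '0 0 0.6 0;0 0 1.3 0;0 0 1.9 0;0 0 2.0 0;0 0.5 2.0 0;0 1.5 2.0 0;0 3 2.0 0;0 4.5 2.0 0;0 5.5 2.0 0;0 6 2.0 0' && python3 -m pendant '0 0.4 0 0;0 0.9 0 0;0 1.4 0 0;0 1.9 0 0;0 2.4 0 0;0 2.9 0 0;0 3.4 0 0;0 3.9 0 0;0 4.2 0 0;0 4.2 0 0'
```

```text
time_s: 17.45
position: [548.0, -213.6, 64.3]
eef_rot: [2.034, 2.393, 0.0]
force: [-0.4, -0.4, -3.5]
gripper_width: 10.5
grip_force: 78.3
time_s: 18.45
position: [588.6, -207.0, 64.2]
eef_rot: [2.035, 2.393, 0.0]
force: [0.2, -0.8, -3.4]
gripper_width: 10.1
grip_force: 78.3
```

```bash
python3 -m pendant '0 0.4 0 0;0 0.8 0 0;0 1.2 0 0;0 1.6 0 0;0 2 0 0;0 2.3 0 0;0 2.6 0 0;0 2.7 0 0;0 2.8 0 0;0 2.8 0 0' && python3 -m pendant '0 0.05 0 0;0 0.1 0 0;0 0.15 0 0;0 0.2 0 0;0 0.25 0 0;0 0.3 0 0;0 0.35 0 0;0 0.35 0 0;0 0.35 0 0;0 0.35 0 0'
```

```text
time_s: 19.45
position: [615.9, -202.6, 64.3]
eef_rot: [-2.036, -2.393, -0.0]
force: [-0.1, -0.7, -3.6]
gripper_width: 10.1
grip_force: 78.2
time_s: 20.45
position: [619.0, -202.2, 64.3]
eef_rot: [-2.035, -2.393, 0.0]
force: [-5.0, -1.0, -1.7]
gripper_width: 10.6
grip_force: 78.6
```

```bash
python3 -m pendant '0 0.05 0 0;0 0.1 0 0;0 0.1 0.05 0;0 0.1 0.1 0;0 0.1 0.15 0;0 0.1 0.2 0;0 0.1 0.2 0;0 0.1 0.2 0;0 0.1 0.2 0;0 0.1 0.2 0'
```

```text
time_s: 21.45
position: [619.3, -201.9, 62.2]
eef_rot: [-2.034, -2.392, 0.002]
force: [-8.3, -1.8, 0.3]
gripper_width: 10.6
grip_force: 79.0
```

```bash
python3 -m pendant '0 0 0 0;0 0 0 0;0 0 0 0;0 0 0 0;0 0 0 0;0 0 0 0;0 0 0 0;0 0 0 0;0 0 0 0;0 0 0 0' 0.4 && python3 -m pendant '0 0 -0.5 0;0 0 -1.5 0;0 0 -3 0;0 0 -5 0;0 0 -7 0;0 0 -9 0;0 0 -10.5 0;0 0 -11.5 0;0 0 -12 0;0 0 -12 0'; python3 w.py w6.png cart_mid lever_tip home bar; python3 fd.py | head -3; python3 -c "
from h import *
s=monitor.read_state();M=R.from_rotvec(s['eef_rot']).as_matrix();d=dict(np.load('last.npz'));P=cloud(d);t=(P-s['position'])@M;z=P[...,2]
for n,(x0,x1),(y0,y1),(z0,z1) in [('rear',(-40,40),(-70,-8),(24,33)),('handle',(-40,40),(-30,30),(80,90)),('bar',(-50,50),(10,60),(52,60)),('hous',(-70,70),(40,120),(60,68)),('knob',(-130,-60),(-130,60),(65,105))]:
    m=(t[...,0]>x0)&(t[...,0]<x1)&(t[...,1]>y0)&(t[...,1]<y1)&(z>z0)&(z<z1)
    if m.sum()>10: print(n,m.sum(),np.percentile(t[m],[.5,50,99.5],0)[:,:2].round(1).tolist(),'z',np.median(z[m]).round(1),P[m].mean(0).round(1))
"
```

```text
time_s: 22.45
position: [620.3, -202.0, 62.2]
eef_rot: [-2.036, -2.393, -0.0]
force: [-0.2, -0.0, -0.1]
gripper_width: 34.1
grip_force: 0.0
time_s: 23.45
position: [620.4, -202.0, 183.1]
eef_rot: [2.035, 2.392, 0.001]
force: [0.1, 0.7, -1.4]
gripper_width: 34.4
grip_force: 0.0
23.5 [ 620.2 -201.9  182.3]
cart_mid [(0.68, [617.7, -199.7, 44.6], [321.0, 221.0])]
lever_tip []
home []
bar [(0.61, [650.2, -200.1, 28.1], [364.0, 223.0])]
toolyaw 0.161
railfar 0
railnear 0
rear 5179 [[-39.3, -50.4], [2.0, -28.5], [39.9, -8.6]] z 28.1 [ 591.2 -204.9   28. ]
handle 1860 [[-30.2, -6.9], [1.6, -1.0], [28.9, 5.0]] z 85.7 [ 618.9 -201.1   85.6]
bar 4562 [[-45.0, 19.3], [3.8, 31.3], [46.3, 59.9]] z 55.8 [ 651.9 -193.9   55.9]
hous 10360 [[-53.8, 60.2], [5.2, 80.8], [54.4, 103.1]] z 63.1 [ 699.3 -185.2   62.9]Traceback (most recent call last):
  File "fd.py", line 14, in <module>
    e('rear x',235,295,31,37); e('tongue x',360,410,37,43); e('tongue y',350,470,37,43,1,215,300); e('rear y',200,300,31,37,1,215,330); e('handle x',300,345,-30,-18)
    ~^^^^^^^^^^^^^^^^^^^^^^^^
  File "fd.py", line 13, i
[... 174 characters left out ...]
                                            ~~~~~~~~~~~~~^^^^^^^^^^^^^^^^^^^^^^^^^^^^
    return _quantile_unchecked(
        a, q, axis, out, overwrite_input, method, keepdims, weights)
    return _ureduce(a,
                    func=_quantile_ureduce_func,
    ...<5 lines>...
                    overwrite_input=overwrite_input,
                    method=method)
    r = func(a, **kwargs)
    result = _quantile(arr,
                       quantiles=q,
    ...<2 lines>...
                       out=out,
                       weights=wgt)
    slices_having_nans = np.isnan(arr[-1, ...])
                                  ~~~^^^^^^^^^
IndexError: index -1 is out of bounds for axis 0 with size 0
```

View pics/w6.png

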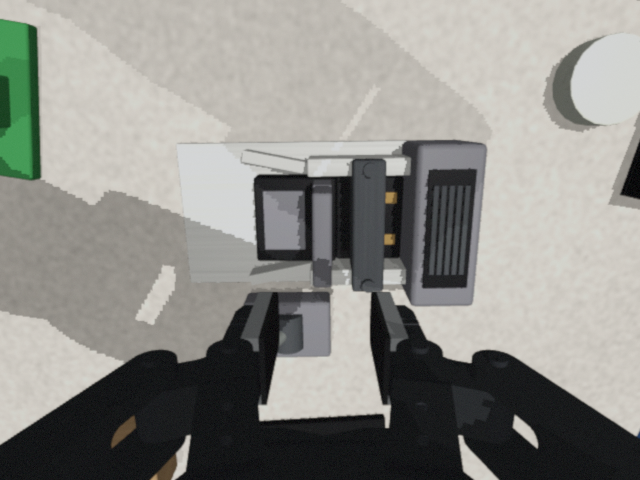

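The cartridge is home: its rear edge is at px (255,217), the tongue is under the bar, and its end meets the housing face (110.6 mm from rear edge to housing face, against a length of 110). The gripper is clear. Next is the lever, with shut fingers going behind the knob.

```bash
python3 -m pendant '-0.5 -1 0 0;-2 -2.5 0 0;-4 -4.5 0 0;-6 -6.5 0 0;-8 -8.5 0 0;-9 -10.2 0 0;-9.3 -11.2 0 0;-9.3 -11.5 0 0;-9.3 -11.5 0 0;-9.3 -11.5 0 0' 0; python3 w.py w7.png lever_tip; python3 -c "
from h import *
s=monitor.read_state();M=R.from_rotvec(s['eef_rot']).as_matrix();d=dict(np.load('last.npz'));P=cloud(d);t=(P-s['position'])@M;z=P[...,2]
m=(t[...,0]>-60)&(t[...,0]<60)&(t[...,1]>0)&(t[...,1]<110)&(z>75)&(z<105)&(np.hypot(P[...,0]-578,P[...,1]+302)<30)
print(m.sum(),np.percentile(t[m],[1,50,99],0).round(1).tolist(),P[m].mean(0).round(1),P[m].max(0))"
```

```text
time_s: 24.7
position: [522.2, -311.6, 182.3]
eef_rot: [2.035, 2.393, 0.0]
force: [-0.3, -0.4, -0.9]
gripper_width: 0.4
grip_force: 0.0
24.75 [ 522.3 -311.6  182.3]
lever_tip [(0.73, [580.6, -302.9, 87.3], [423.0, 243.0])]
1486 [[-11.7, 44.4, 82.6], [1.5, 54.8, 87.1], [11.4, 67.6, 97.6]] [ 576.4 -301.5   94.4] [ 590.34046636 -290.48027883  100.74999327]
```

View pics/w7.png

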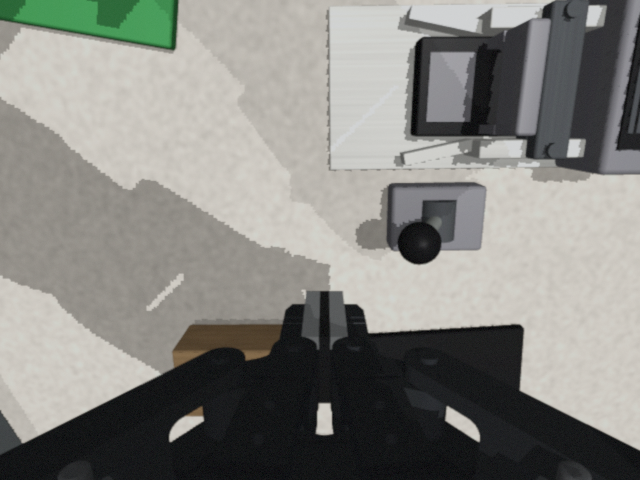

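The knob is at px (419,243), straight ahead along tool +y, 56 mm away and centred in tool x to about 1 mm. The carton and phone are well clear.

```bash
python3 -m pendant '0 0 1 0;0 0 3 0;0 0 5.5 0;0 0 8 0;0 0 10 0;0 0 10.8 0;0 0 11 0;0 0 11 0;0 0 11 0;0 0 11 0' && python3 -m pendant '0 0.8 0 0;0 1.7 0 0;0 2.6 0 0;0 3.5 0 0;0 4.4 0 0;0 5.3 0 0;0 6.2 0 0;0 7.1 0 0;0 8 0 0;0 8.5 0 0' && python3 -m pendant '0 0.05 0 0;0 0.1 0 0;0 0.15 0 0;0 0.2 0 0;0 0.25 0 0;0 0.3 0 0;0 0.35 0 0;0 0.4 0 0;0 0.4 0 0;0 0.4 0 0'
```

```text
time_s: 25.8
position: [522.0, -312.3, 73.2]
eef_rot: [2.035, 2.392, 0.0]
force: [-0.5, -0.4, 0.7]
gripper_width: -0.3
grip_force: 0.0
time_s: 26.8
position: [606.4, -298.3, 72.1]
eef_rot: [-2.035, -2.393, -0.0]
force: [-0.4, 0.8, -0.7]
gripper_width: 0.0
grip_force: 0.5
time_s: 27.8
position: [609.6, -297.9, 72.3]
eef_rot: [2.036, 2.393, 0.0]
force: [-1.1, -0.3, -0.1]
gripper_width: 0.7
grip_force: 0.4
```

```bash
python3 -m pendant '0 0.1 0 0;0 0.15 0 0;0 0.2 0 0;0 0.25 0 0;0 0.3 0 0;0 0.35 0 0;0 0.4 0 0;0 0.4 0 0;0 0.4 0 0;0 0.4 0 0'
```

```text
time_s: 28.8
position: [613.3, -297.3, 72.2]
eef_rot: [-2.035, -2.392, 0.0]
force: [-4.1, 0.2, -0.9]
gripper_width: -0.0
grip_force: 2.0
```

```bash
python3 -m pendant '0 0.05 0 0;0 0.1 0 0;0 0.15 0 0;0 0.2 0 0;0 0.25 0 0;0 0.25 0 0;0 0.25 0 0;0 0.25 0 0;0 0.25 0 0;0 0.25 0 0'
```

```text
time_s: 29.8
position: [613.9, -297.1, 72.1]
eef_rot: [-2.033, -2.39, 0.003]
force: [-15.3, -2.8, 3.0]
gripper_width: -0.2
grip_force: 7.8
```

At the lever's end stop: 15 N with almost no travel. I'll back off, rise and check.

```bash
python3 -m pendant '0 -0.3 0 0;0 -1 0 0;0 -2.5 0 0;0 -4 0 0;0 -4 -1 0;0 -4 -3 0;0 -4 -6 0;0 -4 -9 0;0 -4 -11 0;0 -4 -12 0'; python3 w.py w8.png lever_tip cart_mid; python3 -c "
from h import *
d=dict(np.load('last.npz'));P=cloud(d);z=P[...,2];o=np.array([609.5,-202.3]);a=.16
D=(P[...,:2]-o)@np.array([[np.cos(a),-np.sin(a)],[np.sin(a),np.cos(a)]])
for n,m in [('knob',(abs(D[...,0])<60)&(abs(D[...,1]+92)<22)&(z>72)&(z<105)),('rear',(D[...,0]>-70)&(D[...,0]<2)&(abs(D[...,1])<33)&(z>24)&(z<33)),('handle',(abs(D[...,0])<30)&(abs(D[...,1])<33)&(z>80)&(z<92))]:
    if m.sum()>5: print(n,m.sum(),np.percentile(D[m],[1,50,99],0).round(1).tolist(),z[m].max())
"
```

```text
time_s: 30.8
position: [577.7, -303.5, 195.3]
eef_rot: [2.033, 2.39, 0.001]
force: [0.8, 0.3, 0.7]
gripper_width: 0.5
grip_force: 0.0
30.85 [ 577.8 -303.6  195.8]
lever_tip []
cart_mid [(0.62, [618.0, -205.3, 44.4], [407.0, 88.0])]
knob 1332 [[2.1, -104.6], [12.3, -91.6], [25.4, -81.6]] 97.64877085935089
rear 5704 [[-40.2, -32.3], [-19.2, 0.1], [1.6, 29.5]] 32.15353662573193
handle 2438 [[3.3, -31.2], [8.6, -0.9], [15.1, 26.6]] 87.85841412898137
```

View pics/w8.png

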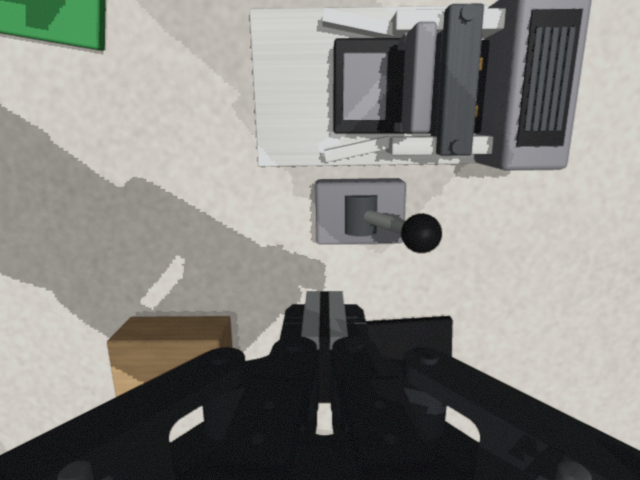

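The knob at px (421,233) is all the way over at dock x ≈ 13.7 mm, and the cartridge is still home with its rear at dock x −40. The robot is clear.

```bash
python3 -c "
from h import *
print(job.hand_in())"
```

```text
the job is handed in; nothing more can be done
None
```

I snapped the keeper open, slid the cartridge home under the contact bar, released it, threw the lever fully over and handed the job in at about 31 s; the hand-in returned no verdict.

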